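# Draw a heater block from its deep well with the bayonet extractor

## Robot

A 6-joint arm with a two-finger parallel gripper is mounted at the origin on a cart in front of the work surface, level with it; the furniture and walls round the work are solid. World frame = base frame: x ahead of the robot, y to its left, z up, the work surface at z = 0. Lengths are in mm, angles in rad, forces in N, time in s.
With the tool pointing down it reaches from about 275 to 750 mm from the base axis. Payload 10.2 kg.
Tool frame: the origin (TCP) lies at the very end of the fingers, on their centre line; the grasp point (between the pads) lies 19 mm behind it; z points along the fingers, y is the line along which they close (so a half turn about z gives the same grasp; the last joint's range is limited). The gripper opens to 85 mm and grips with 20 to 120 N. Pads are 22 mm wide; open, the fingers measure 114 mm over their backs; the gripper's body (76 mm by 85 mm) begins 54 mm behind the grasp point. The pads swing forward as they close: fully open they stand 13 mm farther back than shut.
Start: joints at [-1.333, 0.313, 1.498, -0, 1.331, -0.223], TCP at [233.438, -470.253, 231.294] pointing down, gripper open.
Joint ranges: [-2.94, 2.94], [-0.97, 2.17], [0.19, 2.56], [-1.23, 4.37], [0.02, 3.11], [-2.88, 2.88]. Speed limits (rad/s): [2.39, 2.39, 3.01, 3.14, 3.14, 3.14].

## Interface

Orientations are given as a unit quaternion [w, x, y, z].
In Python, from rig import * gives the robot as it stands. The module is installed in compiled form; this text tells all that it offers.
- The arm moves only by the shell command python3 -m crank 'ROWS' [FORCE]. ROWS is JSON, a list that holds one entry, the list of rows, each a list of 7 numbers: the shift along the tool's x, y, z in units of 25 mm (1.0 is 25 mm), then the turn, a rotation vector about the tool's x, y, z in units of 8 degrees (1.0 is 8 degrees), then the finger opening in mm, from 0 to 85.4. A call has exactly 8 rows; each row shifts and turns the commanded pose from where the row before left it, along the tool's axes as they then stand; what a row does not reach is not made up. A row lasts 1/10 s, in which the tool goes at most 50 mm and 8.59 degrees, less where a joint would pass 70% of its speed; a pose out of reach is approached as far as the arm can. A call is refused whole if a number of a shift passes 1 or a number of a turn 1, either way. A call with a gripper value outside its range is refused whole. The fingers move at their own pace and stop on an object; FORCE is the grip in N (left out, the last holds). Time passes only in rows, so rows that do not move let the fingers close, or fill a call up. It gives the time, the measured TCP pose, the force, the opening and the grip force at its end, in the units of the state.
- sense(): the state, without advancing time (a new reading comes with each control period).
- capture(name): name is "scene" or "top"; returns the picture (420x560x3 uint8, blue, green, red); there is no depth.
- camera_model(name): a dict with "fx", "fy", "cx", "cy" (pixels), "k1" (the pictures are not rectified: a ray, as slopes to the right and down, at radius r is drawn at 1 + k1 r^2 times it, then the intrinsics apply), "world_from_camera" (4x4, takes a point from camera to world coordinates). Camera axes: x right, y up, looking along -z (the intrinsics and any distortion apply to the point x, -y, -z); pixel columns grow to the right and rows downward; lengths in mm; the calibration is good to about 2 mm. A picture is of the moment at which its call begins. camera_model takes no time and is no camera call.
- finish_job(): hands the job in; it is judged then, once.
The state is a dict: "time_s": time; "joints": joint angles; "dq": joint speeds; "tau": joint torques, N m; "eef_pos": TCP position; "ee_rot": TCP orientation; "force": force on the tool from outside, world axes, zero at the start; "wrist_torque": the same for the moment, N m; "grip_width": opening from 0.0 (shut) to 1.0 (fully open); "grip_force": force on a finger pad.
Only numpy, scipy, OpenCV 4.12 (cv2) and the standard library are available. Lean on these libraries where they do the work, as an engineer would, in place of code of your own. Each camera call takes 0.05 s, during which the arm holds its last target. There are 200 camera calls.

## Task

One of the two deep wells of the block heater holds the block with the long slot in its top: feel with the foot of the extractor for that slot, which may lie off the middle, lower it in until it bottoms, turn it a quarter turn clockwise (seen from above) to its stop so that it locks, draw the block straight up out of the well, and stand it upright in the square steel cooling tray. Leave the extractor standing locked in the block. Feel your way gently: never push, twist or pull on the block with more than 40 N, and leave the other block and the things on the bench where they are.

Things in the scene. Friction and masses are not known exactly. Their poses are not given: they have to be found in the camera images.
- heater: White two-well dry block heater, 110 x 170 x 135 mm, fixed, grey control panel with a black knob on its -x face (sticks out 20 mm). Origin: centre of its underside, z up. Two vertical wells, 47 (x) x 63 (y) mm, centred at y = -40 and y = +40 mm on its y axis (x = 0), open at the rim 135 mm above the bench, floor 22 mm above the bench (113 mm deep).
- slot_block: The block to fetch: aluminium, 44 (x) x 60 (y) x 45 (z) mm, about 0.22 kg, loose on the floor of one of the wells (either one), square with it, with 1.5 mm play all round; its top lies 68 mm below the rim. Told apart by the one long slot in its top. Origin: centre of its underside, z up; x along the slot, parallel to the heater's x axis.
- block_top (a point): Middle of the slotted block's top, same axes; not the slot: this is cut in a 6 mm keeper plate that slides along y in a groove, stiffly (12 N), and was left anywhere up to 8 mm off the middle, either way (x is true); not measured, so look or feel for it. Chamber under the plate: 36 (x) x 42 (y) mm, 10 mm high, its floor 16 mm under this point.
- chamber (a point): Middle of that chamber's floor, same axes. The slot is 27 (x) x 9.5 (y) mm. Once the foot is through it, it turns only while 0 to 2 mm above this floor: clockwise seen from above, to hard stops on the plate after 90 to 100 degrees (20 the other way); it is then caught under the plate. At the stop, ease back a little before pulling.
- tube_block: The other aluminium block, same size, in the other well: six large round tube holes, no slot. Origin: centre of its underside. Must stay where it is.
- extractor: Lifting tool, 148 mm long, about 0.08 kg, steel with a black flat handle, standing upright in its stand. Origin: centre of the underside of its foot; z up along the shaft. Foot: cross bar 24 (x) x 8 (y) x 8 (z) mm. Shaft 7 mm round, collar 12 mm round just under the handle.
- paddle (a point): Centre of the extractor's handle, 130 mm above its foot's underside: a flat paddle 36 (x, along the cross bar) x 12 (y) x 36 (z) mm. Pinch it across the 12 mm, from above.
- tool_stand: Grey block 60 x 44 x 80 mm, fixed, with a slot 29 x 11 mm in its top, 40 mm deep, in which the extractor stands. Origin: centre of its underside; the slot's long side lies along its x axis.
- cool_tray: Square open steel tray 92 x 92 x 14 mm, fixed, walls 4 mm thick, so 84 x 84 mm inside; its floor is 4 mm thick. Origin: centre of its underside, z up.
- timer: Bystander, not part of the job. White kitchen timer, 58 x 62 x 18 mm, lying to the right of the heater. Origin: centre of its underside.
- tape_roll: Bystander, not part of the job. Beige roll of tape, 58 mm across, 19 mm high. Origin: centre of its underside.
- note_block: Bystander, not part of the job. Yellow block of notes, 68 x 68 x 22 mm. Origin: centre of its underside.
- spare_cap: Bystander, not part of the job. White ribbed bottle cap, 52 mm across, 24 mm high. Origin: centre of its underside.
- label_roll: Bystander, not part of the job. White roll of labels, 69 mm across, 35 mm high. Origin: centre of its underside.
- buffer_vial: Bystander, not part of the job. White vial with blue cap, 27 mm across, 62 mm high. Origin: centre of its underside.

How it is judged:
By the outcome, as a careful person would: the job done as asked, in the order asked, and still so for the second after the job is handed in, with the robot touching nothing.
It also fails if it takes over 72 s, if anything falls off the work surface, if the arm or the gripper's body presses on something with over 40 N, if the wrist force passes 120 N, or if a joint passes its speed limit or range.

## Working session

There is one attempt and no reset: what is moved stays moved. The work goes in short steps, Python scripts to look and compute and a shell command to move; the robot and the scene stay as the last step left them, time stands still between calls to the robot, and variables do not carry over. Pictures are saved under pics/ and viewed, at most 12 in all, crops included, and the job is handed in when it is done.

```bash
mkdir -p pics; python3 - <<'E'
from rig import *
import cv2
for n in("scene","top"):
    cv2.imwrite(f"pics/{n}0.png",capture(n)); m=camera_model(n); print(n,m)
s=sense();print(s)
E
```

```text
scene {'fx': 391.4492346242989, 'fy': 391.4492346242989, 'cx': 278.29425479523917, 'cy': 209.89725484220781, 'k1': 0.03138267407359839, 'world_from_camera': array([[-8.60339864e-01,  3.92574546e-01, -3.25116202e-01,
         2.24746715e+02],
       [-5.09693695e-01, -6.55996863e-01,  5.56669070e-01,
         5.08640773e+02],
       [ 5.25889925e-03,  6.44634270e-01,  7.64473022e-01,
         7.76567336e+02],
       [ 0.00000000e+00,  0.00000000e+00,  0.00000000e+00,
         1.00000000e+00]])}
top {'fx': 503.59532426838956, 'fy': 503.59532426838956, 'cx': 281.11391746295743, 'cy': 209.00686538115258, 'k1': -0.09916676420005548, 'world_from_camera': array([[-1.97108966e-02,  9.94105683e-01, -1.06608493e-01,
         3.87982515e+02],
       [-9.99805253e-01, -1.97017445e-02,  1.13913765e-03,
         1.80797956e+01],
       [-9.67950079e-04,  1.06610185e-01,  9.94300423e-01,
         1.34658377e+03],
       [ 0.00000000e+00,  0.00000000e+00,  0.00000000e+00,
         1.00000000e+00]])}
{'time_s': 0.1, 'joints': array([-1.33338084e+00,  3.13407605e-01,  1.49836643e+00, -1.19729040e-05,
        1.33098792e+00, -2.23385363e-01]), 'dq': array([ 8.93440228e-04, -2.52196435e-03, -2.44914122e-05, -2.87731039e-03,
        2.63591245e-03, -5.76820145e-05]), 'tau': array([ 1.66961105e-03, -4.12902761e+01, -2.60139906e+01, -1.95432940e-04,
        3.08103961e-03, -5.28352828e-06]), 'eef_pos': array([ 233.38742622, -470.01574513,  230.78335888]), 'ee_rot': array([-5.84595842e-04,  9.73574537e-01,  2.28368735e-01, -9.91549563e-06]), 'force': array([-0.02588222,  0.76587177,  0.07663587]), 'wrist_torque': array([-0.00418536, -0.0410075 , -0.00702085]), 'grip_force': 0.0, 'grip_width': 0.9998854388331836}
```

View pics/scene0.png

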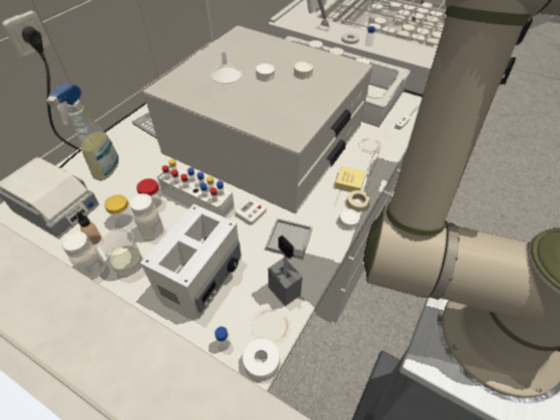

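View pics/top0.png

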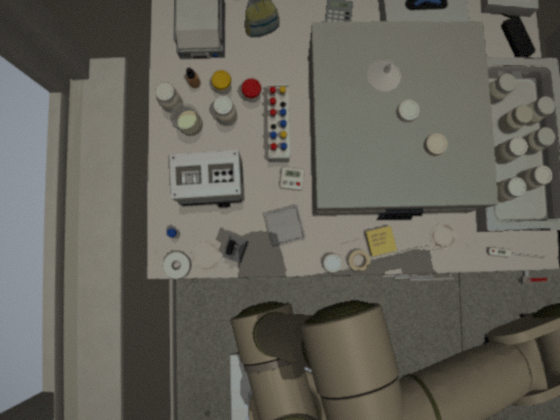

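```bash
cat > h.py <<'E'
from rig import *
import numpy as np, cv2
def ray(n,u,v):
    m=camera_model(n); K=np.array([[m['fx'],0,m['cx']],[0,m['fy'],m['cy']],[0,0,1]])
    d=np.array([(u-m['cx'])/m['fx'],(v-m['cy'])/m['fy']]); p=d.copy()
    for _ in range(20): p=d/(1+m['k1']*(p@p))
    T=m['world_from_camera']; return T[:3,3],T[:3,:3]@np.array([p[0],-p[1],-1])
def onz(n,u,v,z):
    o,d=ray(n,u,v); return o+d*(z-o[2])/d[2]
def proj(n,P):
    m=camera_model(n); T=np.linalg.inv(m['world_from_camera']); c=T[:3,:3]@P+T[:3,3]
    p=np.array([c[0],-c[1]])/-c[2]; p=p*(1+m['k1']*(p@p)); return p*m['fx']+[m['cx'],m['cy']]
E
python3 - <<'E'
from h import *
t=cv2.imread("pics/top0.png"); s=cv2.imread("pics/scene0.png")
a=cv2.resize(t[145:275,155:310],None,fx=5,fy=5,interpolation=cv2.INTER_CUBIC)[:600]
cv2.imwrite("pics/tz.png",cv2.resize(t[150:270,155:310],(775,600),interpolation=cv2.INTER_CUBIC))
cv2.imwrite("pics/sz.png",cv2.resize(s[200:320,140:310],(800,565),interpolation=cv2.INTER_CUBIC))
for n,u,v,z in [("top",207,177,135),("top",232,245,148),("top",284,225,14),("top",315,205,0),("top",315,205,300)]: print(n,u,v,onz(n,u,v,z).round(1))
E
```

```text
top 207 177 [600.1 196.2 135. ]
top 232 245 [432.7 135.2 148. ]
top 284 225 [488.1   9.7  14. ]
top 315 205 [541.4 -74.9   0. ]
top 315 205 [507.2 -54.2 300. ]
```

View pics/tz.png

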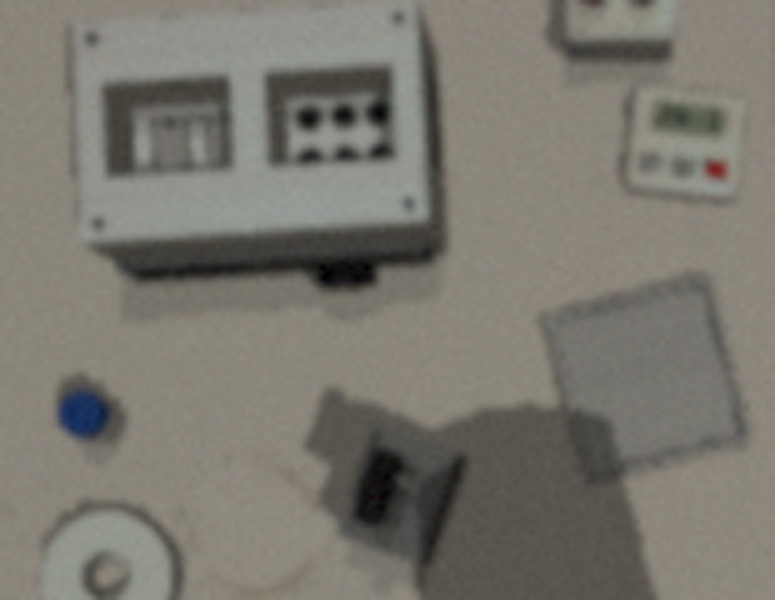

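View pics/sz.png

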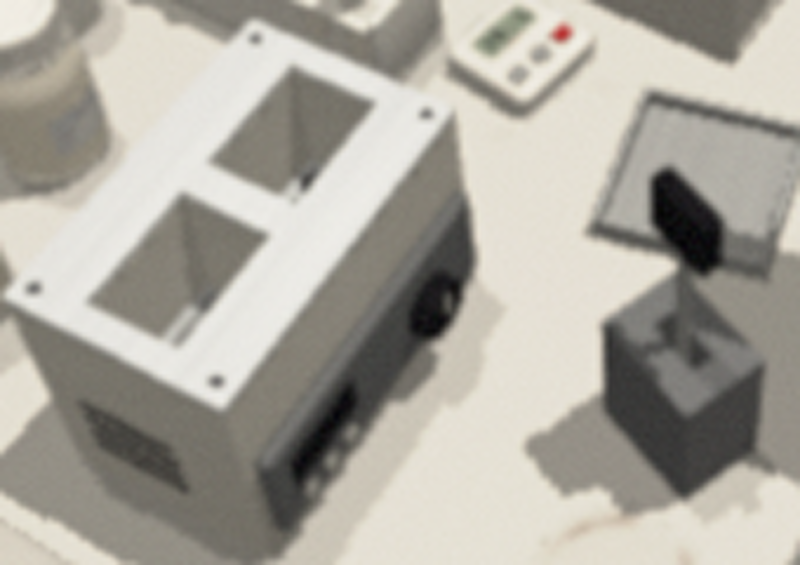

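```bash
python3 - <<'E'
from h import *
def T(x,y): return 155+(x+.5)/5-.5,150+(y+.5)/5-.5
def S(x,y): return 140+(x+.5)*170/800-.5,200+(y+.5)*120/565-.5
def pr(l,n,pts,z):
    P=np.array([onz(n,*(T if n=='top' else S)(*p),z)[:2] for p in pts]); print(l,n,P.round(1).tolist(),'c',P.mean(0).round(1))
    for i in range(len(P)):
        d=P[i]-P[i-1]; print('   ',np.hypot(*d).round(1),np.degrees(np.arctan2(d[1],d[0])).round(1))
pr('screw','top',[(92,38),(398,18),(408,204),(98,223)],135)
pr('screw','scene',[(255,38),(427,114),(216,381),(33,288)],135)
pr('wellL','top',[(104,84),(229,77),(233,167),(108,176)],135)
pr('wellL','scene',[(183,192),(268,237),(175,348),(88,300)],135)
pr('stand','scene',[(605,325),(688,415),(762,362)],80)
pr('tray','top',[(543,314),(703,274),(747,440),(593,485)],14)
t=cv2.imread("pics/top0.png")
g=t.max(2); m=((g<45)).astype('uint8'); m[:,:222]=0;m[:,242:]=0;m[:235]=0;m[258:]=0
c=max(cv2.findContours(m,0,1)[0],key=cv2.contourArea); print(cv2.boundingRect(c),cv2.minAreaRect(c))
s=cv2.imread("pics/scene0.png"); print(onz("scene",*S(686,222),130))
c=t[160:190,170:210].astype(float); c=np.clip((c-60)*1.8,0,255).astype('uint8')
cv2.imwrite("pics/wz.png",cv2.resize(c,(800,600),interpolation=cv2.INTER_CUBIC))
E
```

```text
screw top [[651.4, 280.2], [657.9, 129.1], [565.6, 125.0], [559.4, 276.7]] c [608.5 202.7]
    92.1 2.2
    151.3 -87.5
    92.4 -177.5
    151.8 92.3
screw scene [[656.5, 129.3], [563.8, 125.2], [557.9, 277.1], [649.5, 281.4]] c [606.9 203.3]
    152.2 -87.4
    92.8 -177.5
    152.0 92.2
    91.7 2.6
wellL top [[628.2, 274.1], [630.3, 212.4], [585.6, 210.4], [582.5, 271.9]] c [606.6 242.2]
    45.8 2.8
    61.8 -88.1
    44.7 -177.5
    61.5 92.9
wellL scene [[628.5, 213.0], [583.1, 212.8], [581.5, 273.8], [626.4, 274.4]] c [604.9 243.5]
    61.4 -88.1
    45.4 -179.8
    61.0 91.5
    44.9 0.7
stand scene [[458.1, 148.6], [404.8, 168.2], [390.1, 129.6]] c [417.6 148.8]
    70.6 15.6
    56.8 159.8
    41.3 -110.8
tray top [[522.7, 64.4], [542.5, -21.2], [453.6, -42.5], [431.4, 39.4]] c [487.5  10. ]
    94.7 15.3
    87.8 -77.0
    91.4 -166.5
    84.9 105.1
(226, 240, 10, 15) ((230.60000610351562, 247.20001220703125), (7.589466571807861, 14.546477317810059), 18.434947967529297)
[438.36485489 113.56399994 130.        ]
```

View pics/wz.png

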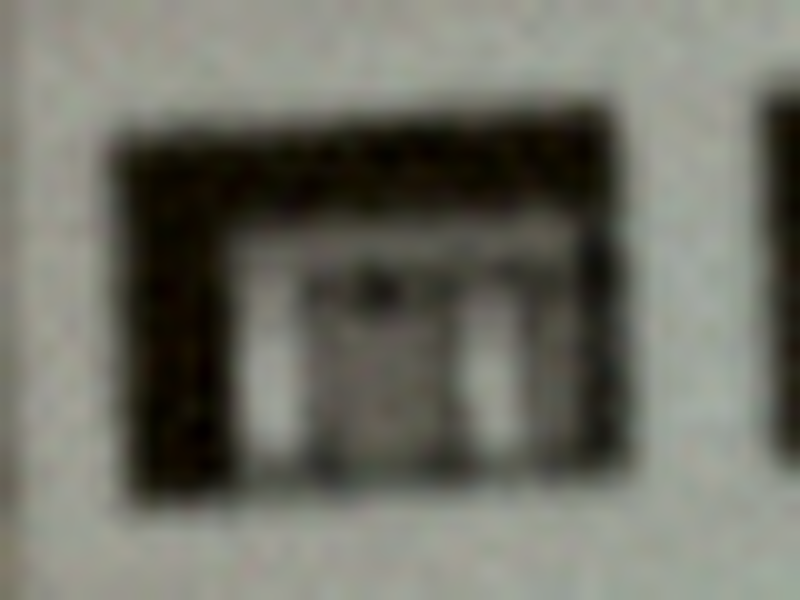

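The slotted block is in the left (+y) well, centred near (606, 243). The paddle is near (427, 136), at yaw about 160°, and the tray is near (487, 10). I'll move above the paddle now.

```bash
for i in 1 2 3; do python3 -m crank '[[[0.739,-0.761,0,0,0,0,85],[0.739,-0.761,0,0,0,0,85],[0.739,-0.761,0,0,0,0,85],[0.739,-0.761,0,0,0,0,85],[0.739,-0.761,0,0,0,0,85],[0.739,-0.761,0,0,0,0,85],[0.739,-0.761,0,0,0,0,85],[0.739,-0.761,0,0,0,0,85]]]'|tail -c 600; done
for i in 1 2 3; do python3 -m crank '[[[0,0,0,0,0,-0.7,85],[0,0,0,0,0,-0.7,85],[0,0,0,0,0,-0.7,85],[0,0,0,0,0,-0.7,85],[0,0,0,0,0,-0.7,85],[0,0,0,0,0,-0.7,85],[0,0,0,0,0,-0.7,85],[0,0,0,0,0,-0.7,85]]]'|tail -c 600; done
cat >> h.py <<'E'
from scipy.spatial.transform import Rotation as R
def rot(): q=sense()['ee_rot']; return R.from_quat([q[1],q[2],q[3],q[0]])
def yaw():
    x=rot().as_matrix()[:,0]; return np.degrees(np.arctan2(x[1],x[0]))
def todo(p,yw=None,at=None):
    "units of shift in tool axes to world point p, and tool-z turn units to yaw"
    d=rot().inv().apply(np.array(p)-sense()['eef_pos'])/25
    t=None if yw is None else -((yw-yaw()+180)%360-180)/8
    return d.round(3),t
E
python3 - <<'E'
from h import *
print(sense()['eef_pos'],yaw(),rot().as_matrix()[:,2],sense()['force'],sense()['joints'])
# measured from first pictures
def T(x,y): return 155+(x+.5)/5-.5,150+(y+.5)/5-.5
def S(x,y): return 140+(x+.5)*170/800-.5,200+(y+.5)*120/565-.5
s=cv2.imread("pics/scene0.png"); t=cv2.imread("pics/top0.png")
m=(s.max(2)<50).astype('uint8'); m[:,:270]=0;m[:,300:]=0;m[:230]=0;m[260:]=0
c=max(cv2.findContours(m,0,1)[0],key=cv2.contourArea); M=cv2.moments(c); cs=(M['m10']/M['m00'],M['m01']/M['m00']); print(cs,cv2.boundingRect(c))
o1,d1=ray("scene",*cs); o2,d2=ray("top",230.6,247.2)
k=np.linalg.lstsq(np.c_[d1,-d2],o2-o1,rcond=None)[0]; print('paddle',o1+k[0]*d1,o2+k[1]*d2)
print(onz("scene",*cs,170),onz("top",230.6,247.2,178))
w=np.radians(2.45); Rz=np.array([[np.cos(w),-np.sin(w)],[np.sin(w),np.cos(w)]])
for e in(-8,0,8):
    print('slot',e,[((proj("top",np.r_[Rz@[a,e+b]+[606,243],67])-[170,160])*20+10).round().tolist() for a in(13.5,-13.5) for b in(-4.75,4.75)])
print('blk',[((proj("top",np.r_[Rz@[a,b]+[606,243],67])-[170,160])*20+10).round().tolist() for a in(22,-22) for b in(-30,30)])
for p in[(650,92),(590,232),(772,277)]: print('tray',onz("scene",*S(*p),14).round(1))
a=np.mean([capture("top")[160:190,170:210].astype(float) for _ in range(12)],0)
a=np.clip((a-50)*2,0,255).astype('uint8'); cv2.imwrite("pics/wz2.png",cv2.resize(a,(800,600),interpolation=cv2.INTER_CUBIC))
E
```

```text
time_s: 0.9
eef_pos: [298.2, -267.0, 231.1]
ee_rot: [-0.0, 0.974, 0.228, -0.0]
force: [0.1, -0.7, -0.3]
grip_width: 0.995
grip_force: 0.0
time_s: 1.7
eef_pos: [362.9, -65.0, 231.2]
ee_rot: [-0.0, 0.974, 0.228, -0.0]
force: [0.0, -0.6, -0.3]
grip_width: 0.994
grip_force: 0.0
time_s: 2.5
eef_pos: [427.6, 137.0, 231.1]
ee_rot: [-0.0, 0.974, 0.228, -0.0]
force: [0.9, 0.2, 0.5]
grip_width: 0.998
grip_force: 0.0
time_s: 3.3
eef_pos: [427.4, 135.9, 231.0]
ee_rot: [-0.0, 0.812, 0.584, -0.0]
force: [-0.6, 0.4, 0.2]
grip_width: 0.997
grip_force: 0.0
time_s: 4.1
eef_pos: [427.4, 135.9, 231.0]
ee_rot: [-0.0, 0.528, 0.849, -0.0]
force: [-0.9, -0.3, 0.1]
grip_width: 0.996
grip_force: 0.0
time_s: 4.9
eef_pos: [427.4, 135.9, 231.0]
ee_rot: [-0.0, 0.165, 0.986, -0.0]
force: [0.2, -0.1, 0.0]
grip_width: 0.994
grip_force: 0.0
[427.3839645  135.88825119 231.04521527] 161.03131419251713 [-6.65383624e-04 -1.80113657e-05 -9.99999778e-01] [ 0.22585511 -0.12078187  0.03485783] [ 4.55120466e-02  1.43696433e-01  1.71248965e+00  1.27949373e-05
  1.28607209e+00 -1.19422193e+00]
(285.3861788617886, 247.14329268292684) (279, 237, 14, 21)
paddle [425.98202751 136.39496286 166.11834277] [426.93564892 136.79320102 166.18986359]
[424.7024341  138.76195938 170.        ] [426.54591307 135.60544369 178.        ]
slot -8 [[560.0, 293.0], [487.0, 298.0], [569.0, 499.0], [495.0, 504.0]]
slot 0 [[498.0, 297.0], [425.0, 301.0], [507.0, 503.0], [434.0, 508.0]]
slot 8 [[437.0, 301.0], [364.0, 305.0], [445.0, 507.0], [372.0, 512.0]]
blk [[690.0, 220.0], [229.0, 249.0], [705.0, 556.0], [242.0, 585.0]]
tray [534.9 -19.9  14. ]
tray [514.8  72.5  14. ]
tray [424.2  49.3  14. ]
```

View pics/wz2.png

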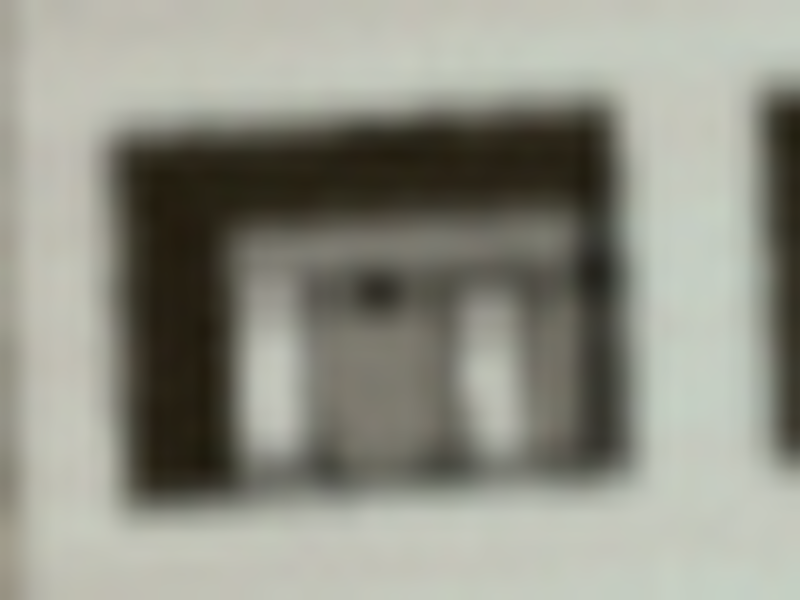

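The averaged crop shows a dark slot end at about (377, 285), with the plate symmetric about column 382. That puts the slot about 8 mm to +y of the middle. Next I grasp the paddle and check with a scene crop.

```bash
python3 -m crank '[[[0.04,0,0.2,0,0,0,85],[0,0,0.4,0,0,0,85],[0,0,0.5,0,0,0,85],[0,0,0.5,0,0,0,85],[0,0,0.5,0,0,0,85],[0,0,0.5,0,0,0,85],[0,0,0.3,0,0,0,85],[0,0,0.18,0,0,0,85]]]' 80
python3 -m crank '[[[0,0,0,0,0,0,50],[0,0,0,0,0,0,30],[0,0,0,0,0,0,0],[0,0,0,0,0,0,0],[0,0,0,0,0,0,0],[0,0,0,0,0,0,0],[0,0,0,0,0,0,0],[0,0,0,0,0,0,0]]]' 80
python3 - <<'E'
from h import *
print(sense()['eef_pos'],yaw(),sense()['wrist_torque'],sense()['grip_width']*85.4)
a=np.mean([capture("scene") .astype(float) for _ in range(8)],0)[230:275,150:210]
a=np.clip((a-40)*1.3,0,255).astype('uint8'); cv2.imwrite("pics/sz2.png",cv2.resize(a,(800,600),interpolation=cv2.INTER_CUBIC))
w=np.radians(2.45); Rz=np.array([[np.cos(w),-np.sin(w)],[np.sin(w),np.cos(w)]])
f=lambda a,b,z:((proj("scene",np.r_[Rz@[a,b]+[606,243],z])-[150,230])*13.333+6.7).round().tolist()
for e in(0,8): print('slot',e,[f(a,e+b,67) for a in(13.5,-13.5) for b in(-4.75,4.75)])
print('blk',[f(a,b,67) for a in(22,-22) for b in(-30,30)]); print('well',[f(a,b,135) for a in(23.5,-23.5) for b in(-31.5,31.5)])
E
```

```text
time_s: 6.3
eef_pos: [426.3, 136.2, 153.4]
ee_rot: [-0.001, 0.167, 0.986, -0.0]
force: [-0.3, 0.9, -0.1]
grip_width: 0.993
grip_force: 0.0
time_s: 7.1
eef_pos: [426.9, 136.2, 154.7]
ee_rot: [0.0, 0.167, 0.986, 0.0]
force: [0.1, -0.2, 4.8]
grip_width: 0.127
grip_force: 78.0
[426.90426495 136.2277689  154.65691824] 160.80180948791417 [0.00021531 0.00283723 0.03432854] 10.8536929923809
slot 0 [[404.0, 538.0], [366.0, 584.0], [545.0, 609.0], [507.0, 656.0]]
slot 8 [[372.0, 577.0], [334.0, 624.0], [513.0, 649.0], [476.0, 697.0]]
blk [[459.0, 396.0], [219.0, 688.0], [685.0, 508.0], [451.0, 809.0]]
well [[376.0, 137.0], [103.0, 452.0], [633.0, 260.0], [367.0, 586.0]]
```

View pics/sz2.png

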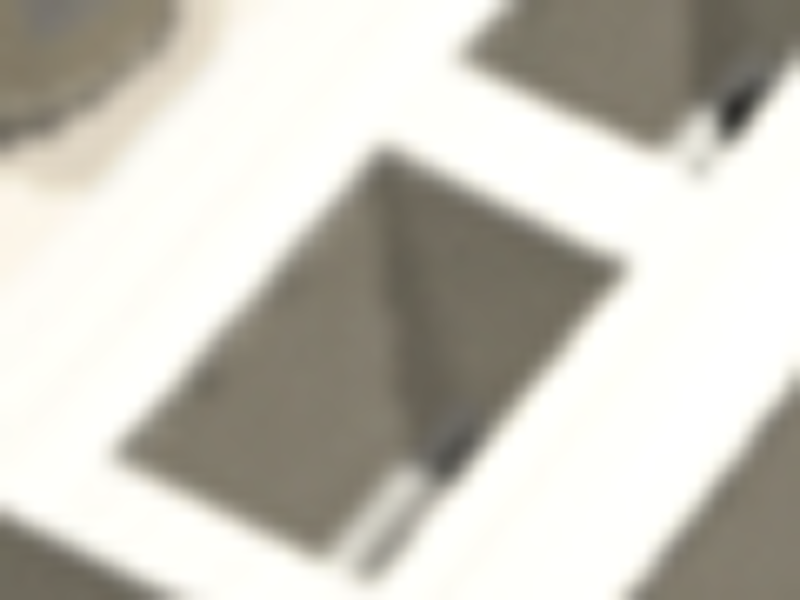

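The scene view hides the slot behind the rim, so feeling will decide. I'll lift the extractor and carry it over the left well.

```bash
python3 -m crank '[[[0,0,-0.3,0,0,0,0],[0,0,-0.6,0,0,0,0],[0,0,-0.7,0,0,0,0],[0,0,-0.7,0,0,0,0],[0,0,-0.7,0,0,0,0],[0,0,-0.7,0,0,0,0],[0,0,-0.7,0,0,0,0],[0,0,-0.4,0,0,0,0]]]' 80
for i in 1 2; do python3 -m crank '[[[-0.33,0.418,0,0,0,0,0],[-0.33,0.418,0,0,0,0,0],[-0.33,0.418,0,0,0,0,0],[-0.33,0.418,0,0,0,0,0],[-0.33,0.418,0,0,0,0,0],[-0.33,0.418,0,0,0,0,0],[-0.33,0.418,0,0,0,0,0],[-0.33,0.418,0,0,0,0,0]]]'; done >/dev/null
python3 -m crank '[[[0,0,0,0,0,-0.34,0],[0,0,0,0,0,-0.34,0],[0,0,0,0,0,-0.34,0],[0,0,0,0,0,-0.34,0],[0,0,0,0,0,-0.34,0],[0,0,0,0,0,-0.34,0],[0,0,0,0,0,-0.34,0],[0,0,0,0,0,-0.33,0]]]'
python3 - <<'E'
from h import *
print(sense()['eef_pos'],yaw(),sense()['force'],sense()['wrist_torque'],todo([605.7,251,200],182.45))
t=capture("top");s=capture("scene")
w=np.hstack([cv2.resize(t[150:230,150:230],(400,400)),cv2.resize(s[190:290,130:230],(400,400))])
cv2.imwrite("pics/chk.png",w)
E
```

```text
time_s: 8.3
eef_pos: [426.7, 136.2, 275.6]
ee_rot: [0.0, 0.167, 0.986, 0.0]
force: [0.5, 0.1, -1.1]
grip_width: 0.127
grip_force: 77.9
time_s: 10.7
eef_pos: [606.0, 250.7, 273.6]
ee_rot: [-0.001, -0.023, 1.0, -0.0]
force: [0.1, -0.4, 0.3]
grip_width: 0.132
grip_force: 77.9
[606.04820811 250.65462053 273.64672961] -177.40853056889628 [ 0.10867755 -0.37599022  0.32803358] [-0.04884294 -0.03486037  0.03087888] (array([0.009, 0.015, 2.946]), np.float64(0.01768367888796263))
```

View pics/chk.png

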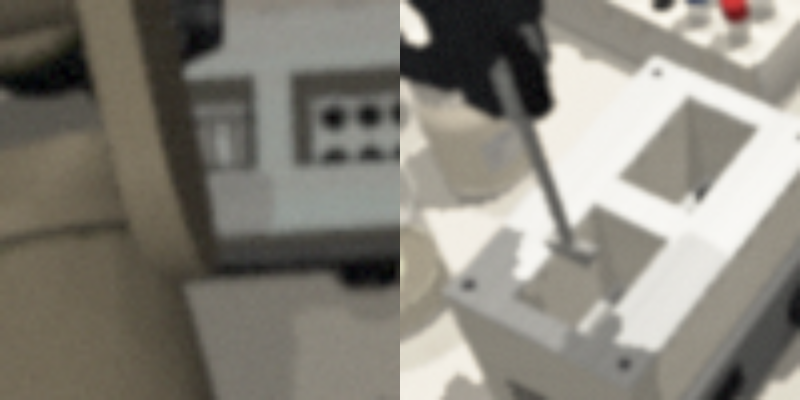

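```bash
python3 -m crank '[[[0,0,0.3,0,0,0,0],[0,0,0.6,0,0,0,0],[0,0,0.6,0,0,0,0],[0,0,0.6,0,0,0,0],[0,0,0.6,0,0,0,0],[0,0,0.5,0,0,0,0],[0,0,0.25,0,0,0,0],[0,0,0.09,0,0,0,0]]]'
python3 -m crank '[[[0,0,0.02,0,0,0,0],[0,0,0.02,0,0,0,0],[0,0,0.02,0,0,0,0],[0,0,0.02,0,0,0,0],[0,0,0.02,0,0,0,0],[0,0,0.02,0,0,0,0],[0,0,0,0,0,0,0],[0,0,0,0,0,0,0]]]'
python3 -c "
from h import *
print(sense()['eef_pos'],sense()['force'])"
```

```text
time_s: 11.6
eef_pos: [606.1, 250.7, 185.0]
ee_rot: [-0.001, -0.022, 1.0, -0.0]
force: [-0.4, -0.3, -1.3]
grip_width: 0.126
grip_force: 77.9
time_s: 12.4
eef_pos: [606.2, 250.7, 182.8]
ee_rot: [-0.0, -0.022, 1.0, 0.0]
force: [0.1, -0.1, -1.3]
grip_width: 0.127
grip_force: 77.9
[606.2476264  250.72385137 182.79816107] [ 0.1408996  -0.1488131  -1.32190652]
```

```bash
python3 -m crank '[[[0,0,0.02,0,0,0,0],[0,0,0.02,0,0,0,0],[0,0,0.02,0,0,0,0],[0,0,0.02,0,0,0,0],[0,0,0,0,0,0,0],[0,0,0,0,0,0,0],[0,0,0,0,0,0,0],[0,0,0,0,0,0,0]]]'
python3 -m crank '[[[0,0,0.02,0,0,0,0],[0,0,0.02,0,0,0,0],[0,0,0.01,0,0,0,0],[0,0,0,0,0,0,0],[0,0,0,0,0,0,0],[0,0,0,0,0,0,0],[0,0,0,0,0,0,0],[0,0,0,0,0,0,0]]]'
```

```text
time_s: 13.2
eef_pos: [606.4, 250.8, 181.7]
ee_rot: [0.001, -0.022, 1.0, 0.0]
force: [-1.2, 0.5, 5.4]
grip_width: 0.127
grip_force: 78.9
time_s: 14.0
eef_pos: [606.6, 250.8, 181.6]
ee_rot: [0.001, -0.022, 1.0, 0.0]
force: [-2.4, -0.0, 10.8]
grip_width: 0.127
grip_force: 79.8
```

```bash
python3 -m crank '[[[0,0.016,0,0,0,0,0],[0,0.016,0,0,0,0,0],[0,0.016,0,0,0,0,0],[0,0.016,0,0,0,0,0],[0,0.016,0,0,0,0,0],[0,0.016,0,0,0,0,0],[0,0.016,0,0,0,0,0],[0,0,0,0,0,0,0]]]'
```

```text
time_s: 14.8
eef_pos: [606.6, 252.3, 181.6]
ee_rot: [0.001, -0.022, 1.0, -0.001]
force: [-2.1, -4.5, 11.9]
grip_width: 0.127
grip_force: 79.5
```

```bash
python3 -m crank '[[[0,0.016,0,0,0,0,0],[0,0.016,0,0,0,0,0],[0,0.016,0,0,0,0,0],[0,0.016,0,0,0,0,0],[0,0,0,0,0,0,0],[0,0,0,0,0,0,0],[0,0,0,0,0,0,0],[0,0,0,0,0,0,0]]]'
```

```text
time_s: 15.6
eef_pos: [606.7, 253.4, 181.8]
ee_rot: [0.001, -0.021, 1.0, -0.002]
force: [-2.7, -7.8, 12.7]
grip_width: 0.128
grip_force: 79.6
```

```bash
python3 -m crank '[[[0,-0.02,-0.02,0,0,0,0],[0,-0.02,-0.01,0,0,0,0],[0,-0.02,0,0,0,0,0],[0,-0.02,0,0,0,0,0],[0,-0.02,0,0,0,0,0],[0,-0.02,0,0,0,0,0],[0,-0.02,0,0,0,0,0],[0,-0.02,0,0,0,0,0]]]'
python3 -m crank '[[[0,-0.02,0,0,0,0,0],[0,-0.02,0,0,0,0,0],[0,-0.02,0,0,0,0,0],[0,-0.02,0,0,0,0,0],[0,0,0,0,0,0,0],[0,0,0,0,0,0,0],[0,0,0,0,0,0,0],[0,0,0,0,0,0,0]]]'
```

```text
time_s: 16.4
eef_pos: [606.5, 250.9, 181.6]
ee_rot: [0.001, -0.022, 1.0, -0.0]
force: [-1.2, -1.1, 7.6]
grip_width: 0.13
grip_force: 79.2
time_s: 17.2
eef_pos: [606.5, 250.0, 181.6]
ee_rot: [0.001, -0.022, 1.0, 0.001]
force: [-1.6, 2.2, 7.3]
grip_width: 0.126
grip_force: 79.1
```

```bash
for i in 1 2; do python3 -m crank '[[[0,-0.016,0,0,0,0,0],[0,-0.016,0,0,0,0,0],[0,-0.016,0,0,0,0,0],[0,-0.016,0,0,0,0,0],[0,-0.016,0,0,0,0,0],[0,-0.016,0,0,0,0,0],[0,0,0,0,0,0,0],[0,0,0,0,0,0,0]]]' | grep -E "eef|force:"; done
```

```text
eef_pos: [606.6, 248.2, 181.7]
force: [-1.5, 6.1, 6.5]
grip_force: 78.7
eef_pos: [606.9, 245.7, 181.6]
force: [-1.6, 4.0, 5.8]
grip_force: 78.7
```

```bash
for i in 1 2 3; do python3 -m crank '[[[0,-0.016,0,0,0,0,0],[0,-0.016,0,0,0,0,0],[0,-0.016,0,0,0,0,0],[0,-0.016,0,0,0,0,0],[0,-0.016,0,0,0,0,0],[0,-0.016,0,0,0,0,0],[0,0,0,0,0,0,0],[0,0,0,0,0,0,0]]]' | grep -E "eef|force:|ee_rot"; done
```

```text
eef_pos: [607.0, 243.2, 181.6]
ee_rot: [0.001, -0.022, 1.0, 0.002]
force: [-0.8, 4.2, 6.2]
grip_force: 78.9
eef_pos: [607.1, 240.8, 181.6]
ee_rot: [0.001, -0.022, 1.0, 0.002]
force: [0.5, 3.6, 5.0]
grip_force: 78.6
eef_pos: [606.7, 237.0, 180.0]
ee_rot: [-0.0, -0.022, 1.0, -0.0]
force: [0.2, 0.6, 0.5]
grip_force: 78.1
```

```bash
python3 -m crank '[[[0,0,0.03,0,0,0,0],[0,0,0.03,0,0,0,0],[0,0,0.03,0,0,0,0],[0,0,0.03,0,0,0,0],[0,0,0,0,0,0,0],[0,0,0,0,0,0,0],[0,0,0,0,0,0,0],[0,0,0,0,0,0,0]]]'| grep -E "eef|force:"
```

```text
eef_pos: [606.8, 237.1, 177.2]
force: [1.0, 2.2, 0.3]
grip_force: 78.1
```

```bash
python3 -m crank '[[[0,0,0.04,0,0,0,0],[0,0,0.04,0,0,0,0],[0,0,0.04,0,0,0,0],[0,0,0,0,0,0,0],[0,0,0,0,0,0,0],[0,0,0,0,0,0,0],[0,0,0,0,0,0,0],[0,0,0,0,0,0,0]]]'| grep -E "eef|force:"
```

```text
eef_pos: [606.8, 237.0, 174.1]
force: [0.4, 1.5, 0.2]
grip_force: 78.1
```

```bash
python3 -m crank '[[[0,0,0.04,0,0,0,0],[0,0,0.04,0,0,0,0],[0,0,0.04,0,0,0,0],[0,0,0.04,0,0,0,0],[0,0,0.04,0,0,0,0],[0,0,0.04,0,0,0,0],[0,0,0,0,0,0,0],[0,0,0,0,0,0,0]]]'| grep -E "eef|force:"
python3 -m crank '[[[0,0,0.02,0,0,0,0],[0,0,0.02,0,0,0,0],[0,0,0.02,0,0,0,0],[0,0,0.02,0,0,0,0],[0,0,0.02,0,0,0,0],[0,0,0,0,0,0,0],[0,0,0,0,0,0,0],[0,0,0,0,0,0,0]]]'| grep -E "eef|force:"
```

```text
eef_pos: [606.8, 237.0, 168.2]
force: [0.7, 0.1, -1.9]
grip_force: 78.0
eef_pos: [606.8, 237.1, 165.8]
force: [-0.3, -0.8, -0.9]
grip_force: 78.1
```

```bash
python3 -m crank '[[[0,0,0.02,0,0,0,0],[0,0,0.02,0,0,0,0],[0,0,0,0,0,0,0],[0,0,0,0,0,0,0],[0,0,0,0,0,0,0],[0,0,0,0,0,0,0],[0,0,0,0,0,0,0],[0,0,0,0,0,0,0]]]'| grep -E "eef|force:"
```

```text
eef_pos: [607.0, 237.2, 165.7]
force: [-0.6, -0.2, 5.6]
grip_force: 79.0
```

```bash
cat > st.py <<'E'
from h import *
s=sense(); print(s['eef_pos'].round(2),round(yaw(),2),s['force'].round(1),s['wrist_torque'].round(3),round(s['time_s'],1))
E
python3 -m crank '[[[0,0,-0.035,0,0,0,0],[0,0,-0.035,0,0,0,0],[0,0,0,0,0,0,0],[0,0,0,0,0,0.3,0],[0,0,0,0,0,0.3,0],[0,0,0,0,0,0.3,0],[0,0,0,0,0,0.3,0],[0,0,0,0,0,0.3,0]]]'>/dev/null; python3 st.py
python3 -m crank '[[[0,0,0,0,0,0.4,0],[0,0,0,0,0,0.4,0],[0,0,0,0,0,0.4,0],[0,0,0,0,0,0.4,0],[0,0,0,0,0,0.4,0],[0,0,0,0,0,0.4,0],[0,0,0,0,0,0.4,0],[0,0,0,0,0,0.4,0]]]' >/dev/null; python3 st.py
```

```text
[606.79 237.09 166.29] 170.38 [-1.1 -0.5 -0.6] [-0.011  0.027  0.003] 26.0
[606.8  237.1  166.29] 144.75 [-0.2  0.4 -0.2] [-0.011 -0.029 -0.002] 26.8
```

```bash
python3 -m crank '[[[0,0,0,0,0,0.6,0],[0,0,0,0,0,0.6,0],[0,0,0,0,0,0.6,0],[0,0,0,0,0,0.6,0],[0,0,0,0,0,0.6,0],[0,0,0,0,0,0.6,0],[0,0,0,0,0,0.6,0],[0,0,0,0,0,0.3,0]]]'>/dev/null; python3 st.py
python3 -m crank '[[[0,0,0,0,0,0.2,0],[0,0,0,0,0,0.2,0],[0,0,0,0,0,0.2,0],[0,0,0,0,0,0.2,0],[0,0,0,0,0,0.2,0],[0,0,0,0,0,0.2,0],[0,0,0,0,0,0.2,0],[0,0,0,0,0,0,0]]]' >/dev/null; python3 st.py
```

```text
[606.76 237.11 166.26] 108.71 [ 0.2 -0.1 -0.2] [ 0.025 -0.003 -0.02 ] 27.6
[606.85 237.11 166.56] 97.62 [ 0.2 -0.4 -0.8] [0.014 0.066 0.028] 28.4
```

```bash
python3 -m crank '[[[0,0,0,0,0,0.2,0],[0,0,0,0,0,0.2,0],[0,0,0,0,0,0.2,0],[0,0,0,0,0,0.2,0],[0,0,0,0,0,0.1,0],[0,0,0,0,0,0,0],[0,0,0,0,0,0,0],[0,0,0,0,0,0,0]]]' >/dev/null; python3 st.py
```

```text
[606.85 237.11 166.55] 90.49 [-0.1 -0.7 -1.2] [ 0.013  0.015 -0.057] 29.2
```

```bash
python3 -m crank '[[[0,0,0,0,0,0.1,0],[0,0,0,0,0,0.1,0],[0,0,0,0,0,0.1,0],[0,0,0,0,0,0,0],[0,0,0,0,0,0,0],[0,0,0,0,0,0,0],[0,0,0,0,0,0,0],[0,0,0,0,0,0,0]]]' >/dev/null; python3 st.py
python3 -m crank '[[[0,0,0,0,0,0.1,0],[0,0,0,0,0,0.1,0],[0,0,0,0,0,0.1,0],[0,0,0,0,0,0,0],[0,0,0,0,0,0,0],[0,0,0,0,0,0,0],[0,0,0,0,0,0,0],[0,0,0,0,0,0,0]]]' >/dev/null; python3 st.py
```

```text
[606.79 237.14 166.52] 88.08 [-0.9  0.2 -1.2] [0.122 0.325 0.024] 30.0
[606.85 237.13 166.52] 85.68 [-1.1  1.  -1.9] [0.187 0.194 0.023] 30.8
```

```bash
python3 -m crank '[[[0,0,0,0,0,0.1,0],[0,0,0,0,0,0.1,0],[0,0,0,0,0,0.1,0],[0,0,0,0,0,0,0],[0,0,0,0,0,0,0],[0,0,0,0,0,0,0],[0,0,0,0,0,0,0],[0,0,0,0,0,0,0]]]' >/dev/null; python3 st.py
python3 -m crank '[[[0,0,0,0,0,0.1,0],[0,0,0,0,0,0.1,0],[0,0,0,0,0,0.1,0],[0,0,0,0,0,0,0],[0,0,0,0,0,0,0],[0,0,0,0,0,0,0],[0,0,0,0,0,0,0],[0,0,0,0,0,0,0]]]' >/dev/null; python3 st.py
```

```text
[606.69 237.21 166.5 ] 83.29 [-3.2  0.9  0.8] [0.567 0.933 0.173] 31.6
[606.56 237.3  166.51] 80.87 [-3.4  3.   1.1] [0.686 1.199 0.4  ] 32.4
```

```bash
python3 -m crank '[[[0,0,0,0,0,-0.2,0],[0,0,0,0,0,-0.2,0],[0,0,0,0,0,-0.1,0],[0,0,0,0,0,0,0],[0,0,0,0,0,0,0],[0,0,0,0,0,0,0],[0,0,0,0,0,0,0],[0,0,0,0,0,0,0]]]' >/dev/null; python3 st.py
python3 -m crank '[[[0,0,-0.03,0,0,0,0],[0,0,-0.03,0,0,0,0],[0,0,-0.03,0,0,0,0],[0,0,-0.03,0,0,0,0],[0,0,-0.03,0,0,0,0],[0,0,0,0,0,0,0],[0,0,0,0,0,0,0],[0,0,0,0,0,0,0]]]' >/dev/null; python3 st.py
```

```text
[606.89 237.06 166.56] 84.87 [-3.5  0.8  0. ] [0.412 0.847 0.008] 33.2
[606.76 237.07 170.22] 84.88 [-2.6  1.  -4. ] [0.1   0.653 0.053] 34.0
```

```bash
python3 -m crank '[[[0,-0.02,-0.05,0,0,0,0],[0,-0.01,-0.05,0,0,0,0],[0,0,-0.1,0,0,0,0],[0,0,-0.1,0,0,0,0],[0,0,-0.1,0,0,0,0],[0,0,-0.1,0,0,0,0],[0,0,-0.1,0,0,0,0],[0,0,-0.1,0,0,0,0]]]' >/dev/null; python3 st.py
```

```text
[606.2  237.18 188.1 ] 84.88 [ 0.   0.3 -4.4] [ 0.093  0.087 -0.021] 34.8
```

```bash
python3 -m crank '[[[0,0,-0.1,0,0,0,0],[0,0,-0.2,0,0,0,0],[0,0,-0.2,0,0,0,0],[0,0,-0.2,0,0,0,0],[0,0,-0.2,0,0,0,0],[0,0,-0.2,0,0,0,0],[0,0,-0.1,0,0,0,0],[0,0,-0.1,0,0,0,0]]]' >/dev/null; python3 st.py
```

```text
[606.12 237.19 220.52] 84.88 [-0.2  1.1 -3.3] [0.029 0.087 0.003] 35.6
```

```bash
python3 -m crank '[[[0,0,-0.3,0,0,0,0],[0,0,-0.4,0,0,0,0],[0,0,-0.4,0,0,0,0],[0,0,-0.4,0,0,0,0],[0,0,-0.4,0,0,0,0],[0,0,-0.4,0,0,0,0],[0,0,-0.4,0,0,0,0],[0,0,-0.2,0,0,0,0]]]' >/dev/null; python3 st.py
python3 - <<'E'
from h import *
t=capture("top");s=capture("scene")
w=np.hstack([cv2.resize(t[130:270,150:310],(400,350)),cv2.resize(s[160:300,130:290],(400,350))])
cv2.imwrite("pics/lift.png",w)
# tray floor centre from grey mask in first pictures
a=cv2.imread("pics/scene0.png")
E
```

```text
[606.32 237.19 294.21] 84.88 [ 0.   1.  -2.7] [-0.023 -0.001 -0.021] 36.4
```

View pics/lift.png

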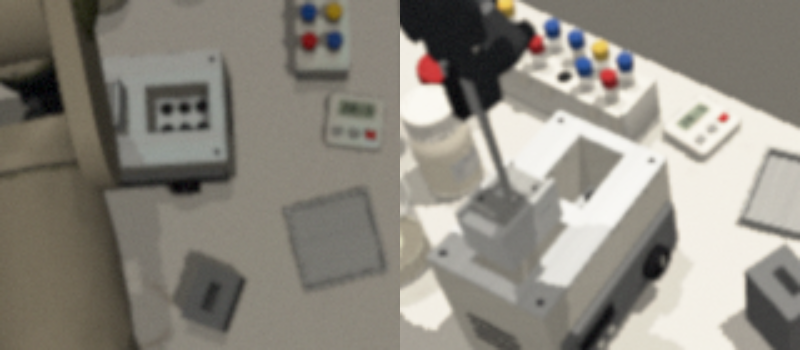

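```bash
python3 - <<'E'
from h import *
for n,box,lo in(("top",(205,260,255,312),0),("scene",(212,262,258,318),0)):
    im=np.mean([capture(n).astype(float) for _ in range(4)],0).astype('uint8')
    r0,r1,c0,c1=box; g=cv2.cvtColor(im,cv2.COLOR_BGR2GRAY)[r0:r1,c0:c1]; big=cv2.resize(g,None,fx=6,fy=6,interpolation=cv2.INTER_CUBIC)
    th,m=cv2.threshold(big,0,255,cv2.THRESH_BINARY_INV+cv2.THRESH_OTSU); print(n,th)
    m=cv2.morphologyEx(m,cv2.MORPH_CLOSE,np.ones((9,9))); m=cv2.morphologyEx(m,cv2.MORPH_OPEN,np.ones((15,15)))
    c=max(cv2.findContours(m,0,2)[0],key=cv2.contourArea)
    cv2.imwrite(f"pics/m_{n}.png",np.hstack([big,m]))
    P=np.array([onz(n,(p[0][0]+.5)/6-.5+c0,(p[0][1]+.5)/6-.5+r0,14)[:2] for p in c]).astype('float32')
    print(cv2.minAreaRect(P),cv2.boxPoints(cv2.minAreaRect(P)).round(1).tolist())
E
```

```text
top 123.0
((487.4432678222656, 10.853431701660156), (100.7503890991211, 98.02214050292969), 13.641769409179688) [[426.8999938964844, 46.599998474121094], [450.0, -48.70000076293945], [548.0, -24.899999618530273], [524.7999877929688, 70.4000015258789]]
scene 207.0
((482.4248962402344, 16.723907470703125), (94.84992218017578, 102.33926391601562), 13.420090675354004) [[424.3999938964844, 55.5], [448.20001220703125, -44.099998474121094], [540.4000244140625, -22.0], [516.7000122070312, 77.5]]
```

```bash
python3 -m crank '[[[-0.1,-0.04,0,0,0,0,0],[-0.2,-0.08,0,0,0,0,0],[-0.3,-0.12,0,0,0,0,0],[-0.45,-0.18,0,0,0,0,0],[-0.5,-0.2,0,0,0,0,0],[-0.5,-0.2,0,0,0,0,0],[-0.5,-0.2,0,0,0,0,0],[-0.5,-0.2,0,0,0,0,0]]]' >/dev/null; python3 st.py
python3 -m crank '[[[-0.5,-0.2,0,0,0,0,0],[-0.5,-0.2,0,0,0,0,0],[-0.5,-0.2,0,0,0,0,0],[-0.5,-0.2,0,0,0,0,0],[-0.5,-0.2,0,0,0,0,0],[-0.5,-0.2,0,0,0,0,0],[-0.5,-0.2,0,0,0,0,0],[-0.5,-0.2,0,0,0,0,0]]]' >/dev/null
python3 -m crank '[[[-0.5,-0.2,0,0,0,0,0],[-0.5,-0.2,0,0,0,0,0],[-0.5,-0.2,0,0,0,0,0],[-0.5,-0.2,0,0,0,0,0],[-0.3,-0.14,0,0,0,0,0],[-0.2,-0.1,0,0,0,0,0],[-0.1,-0.06,0,0,0,0,0],[0,0,0,0,0,0,0]]]' >/dev/null; python3 st.py
python3 -c "
from h import *
print(todo([486.2,5.6,154]))"
```

```text
[568.31 162.94 292.97] 84.86 [-0.6  1.  -2.5] [-0.01  -0.058 -0.026] 37.7
[486.91   5.55 292.84] 84.87 [ 0.  -0.4 -3.5] [ 0.018  0.029 -0.047] 39.3
(array([-1.000e-03, -2.900e-02,  5.554e+00]), None)
```

```bash
python3 -m crank '[[[0,-0.03,0.1,0,0,0,0],[0,0,0.3,0,0,0,0],[0,0,0.4,0,0,0,0],[0,0,0.4,0,0,0,0],[0,0,0.4,0,0,0,0],[0,0,0.4,0,0,0,0],[0,0,0.4,0,0,0,0],[0,0,0.4,0,0,0,0]]]' >/dev/null
python3 -m crank '[[[0,0,0.4,0,0,0,0],[0,0,0.4,0,0,0,0],[0,0,0.4,0,0,0,0],[0,0,0.3,0,0,0,0],[0,0,0.3,0,0,0,0],[0,0,0.2,0,0,0,0],[0,0,0.2,0,0,0,0],[0,0,0.1,0,0,0,0]]]' >/dev/null; python3 st.py
python3 - <<'E'
from h import *
t=capture("top");s=capture("scene")
w=np.hstack([cv2.resize(t[180:280,250:350],(400,400)),cv2.resize(s[180:280,230:330],(400,400))])
cv2.imwrite("pics/tray.png",w)
E
```

```text
[486.17   5.72 164.93] 84.88 [ 0.7 -0.8 -3.5] [ 0.01  -0.046 -0.078] 40.9
```

View pics/tray.png

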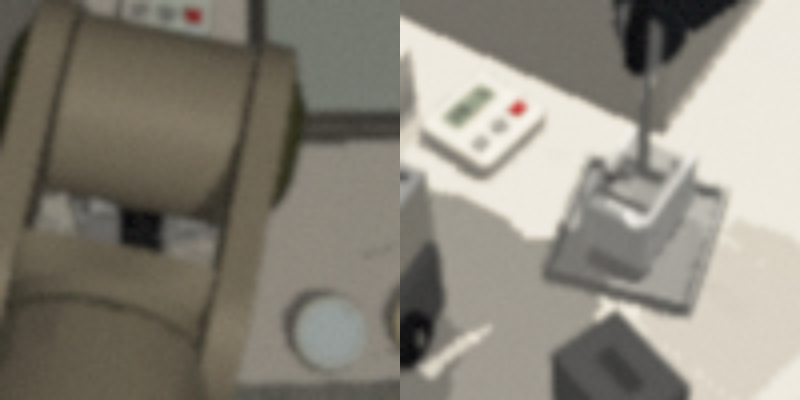

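```bash
python3 - <<'E'
from h import *
def Rz(w): w=np.radians(w); return np.array([[np.cos(w),-np.sin(w)],[np.sin(w),np.cos(w)]])
f=lambda P:((proj("scene",P)-[230,180])*4+2).round().tolist()
for l,z in(("bot19",19.3),("top",64.3),("bot4",4)): print(l,[f(np.r_[Rz(2.45)@[a,b]+[486,11.5],z]) for a,b in((22,30),(-22,30),(-22,-30),(22,-30))])
for z in(14,0): print('tray',z,[f(np.r_[Rz(13.5)@[a,b]+[486,11.5],z]) for a,b in((46,46),(-46,46),(-46,-46),(46,-46))])
im=capture("scene")[195:265,260:320]; cv2.imwrite("pics/tr2.png",cv2.resize(im,(514,600),interpolation=cv2.INTER_CUBIC))
E
```

```text
bot19 [[180.0, 242.0], [246.0, 271.0], [291.0, 200.0], [227.0, 172.0]]
top [[180.0, 196.0], [249.0, 226.0], [295.0, 153.0], [228.0, 125.0]]
bot4 [[180.0, 257.0], [245.0, 286.0], [290.0, 215.0], [226.0, 188.0]]
tray 14 [[139.0, 267.0], [290.0, 306.0], [329.0, 186.0], [186.0, 152.0]]
tray 0 [[140.0, 281.0], [289.0, 319.0], [327.0, 200.0], [186.0, 166.0]]
```

View pics/tr2.png

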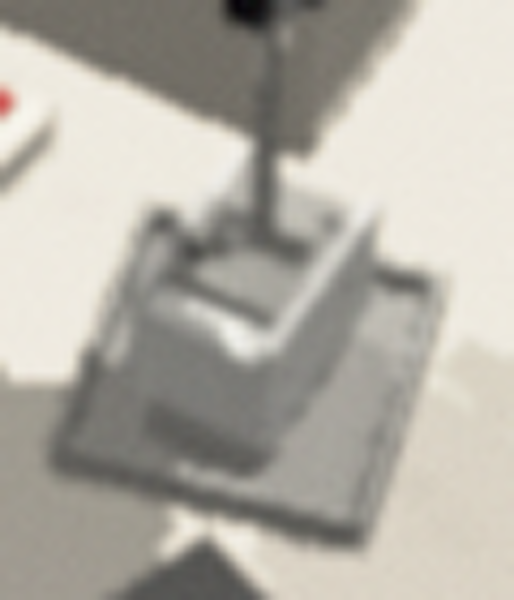

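```bash
python3 -m crank '[[[-0.04,0,0.04,0,0,0,0],[-0.04,0,0.08,0,0,0,0],[0,0,0.08,0,0,0,0],[0,0,0.08,0,0,0,0],[0,0,0.08,0,0,0,0],[0,0,0.06,0,0,0,0],[0,0,0.04,0,0,0,0],[0,0,0.02,0,0,0,0]]]' >/dev/null; python3 st.py
python3 -m crank '[[[0,0,0.02,0,0,0,0],[0,0,0.02,0,0,0,0],[0,0,0.02,0,0,0,0],[0,0,0.02,0,0,0,0],[0,0,0.02,0,0,0,0],[0,0,0.02,0,0,0,0],[0,0,0,0,0,0,0],[0,0,0,0,0,0,0]]]' >/dev/null; python3 st.py
```

```text
[486.04   3.74 153.21] 84.88 [-0.6  0.2 -4.2] [-0.034  0.026 -0.023] 41.9
[486.04   3.71 150.3 ] 84.88 [ 0.3  0.1 -2.6] [-0.011 -0.036 -0.01 ] 42.6
```

```bash
python3 -m crank '[[[0,0,0.02,0,0,0,0],[0,0,0.02,0,0,0,0],[0,0,0.02,0,0,0,0],[0,0,0.01,0,0,0,0],[0,0,0.01,0,0,0,0],[0,0,0,0,0,0,0],[0,0,0,0,0,0,0],[0,0,0,0,0,0,0]]]' >/dev/null; python3 st.py
python3 -m crank '[[[0,0,0.02,0,0,0,0],[0,0,0.01,0,0,0,0],[0,0,0,0,0,0,0],[0,0,0,0,0,0,0],[0,0,0,0,0,0,0],[0,0,0,0,0,0,0],[0,0,0,0,0,0,0],[0,0,0,0,0,0,0]]]' >/dev/null; python3 st.py
```

```text
[486.12   3.7  148.36] 84.88 [ 0.5 -0.3 -0.9] [ 0.001  0.014 -0.001] 43.5
[486.14   3.69 147.69] 84.88 [-1.   0.8  3.7] [0.033 0.046 0.026] 44.2
```

```bash
python3 -m crank '[[[0,0,-0.02,0,0,0,0],[0,0,0,0,0,0,14],[0,0,0,0,0,0,16],[0,0,0,0,0,0,20],[0,0,0,0,0,0,30],[0,0,0,0,0,0,40],[0,0,0,0,0,0,50],[0,0,0,0,0,0,50]]]' 20 | grep grip; python3 st.py
python3 -m crank '[[[0,0,-0.1,0,0,0,50],[0,0,-0.3,0,0,0,50],[0,0,-0.5,0,0,0,50],[0,0,-0.6,0,0,0,50],[0,0,-0.6,0,0,0,50],[0,0,-0.6,0,0,0,50],[0,0,-0.6,0,0,0,50],[0,0,-0.3,0,0,0,50]]]'>/dev/null; python3 st.py
python3 -m crank '[[[-0.5,-0.5,0,0,0,0,50],[-1,-0.8,0,0,0,0,50],[-1,-0.8,0,0,0,0,50],[-1,-0.8,0,0,0,0,50],[-1,-0.8,0,0,0,0,50],[-0.5,-0.5,0,0,0,0,50],[0,0,0,0,0,0,50],[0,0,0,0,0,0,50]]]'>/dev/null; python3 st.py
python3 - <<'E'
from h import *
t=capture("top");s=capture("scene")
cv2.imwrite("pics/end.png",np.hstack([cv2.resize(t[150:270,240:340],(400,480)),cv2.resize(s[180:280,240:320],(384,480))]))
E
```

```text
grip_width: 0.583
grip_force: 0.0
[486.04   3.7  148.06] 84.88 [-0.6  0.3 -1.1] [ 0.01  -0.013 -0.006] 45.0
[486.41   3.65 239.78] 84.89 [-0.1  0.1 -0.1] [-0.022 -0.007 -0.032] 45.9
[ 370.52 -111.34  238.24] 84.84 [-0.  -0.2 -0.7] [0.01  0.    0.049] 46.6
```

View pics/end.png

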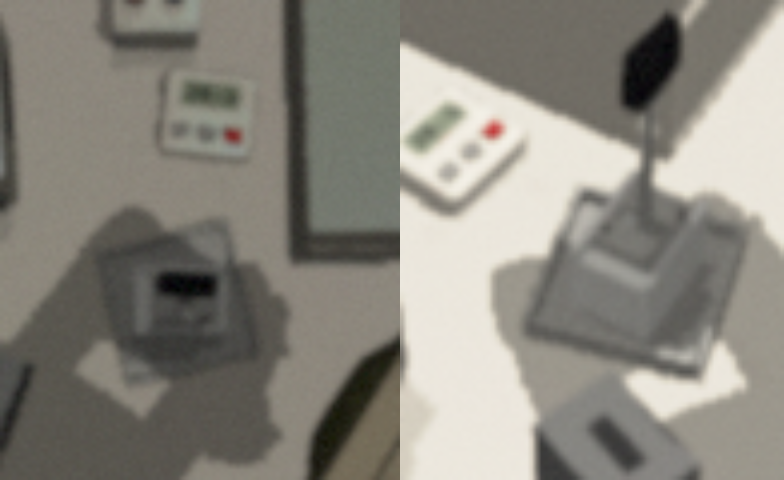

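The block stands flat and inside the tray, and the extractor is upright and locked at right angles to the slot. The gripper is clear.

```bash
python3 -c "
from rig import *
print(finish_job())"
```

```text
the job is handed in; nothing more can be done
None
```

The slotted block stands upright in the cooling tray with the extractor standing locked in it, and the job was handed in at about 47 s; my logged wrist readings stayed under 16 N, and the hand-in gave no verdict.

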